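# Load a lamp housing on the vacuum leak tester

### The arm

A 6-joint arm with a two-finger parallel gripper is mounted at the origin on the work surface. World frame = base frame: x ahead of the robot, y to its left, z up, the work surface at z = 0. Lengths are in m, angles in degrees, forces in N, time in s.
With the tool pointing down it reaches from about 0.3 to 0.75 m from the base axis. Payload 8.5 kg.
Tool frame: the origin (TCP) lies at the very end of the fingers, on their centre line; the grasp point (between the pads) lies 19 mm behind it; z points along the fingers, y is the line along which they close (so a half turn about z gives the same grasp; the last joint's range is limited). The gripper opens to 85 mm and grips with 20 to 120 N. Pads are 22 mm wide; open, the fingers measure 114 mm over their backs; the gripper's body (76 mm by 85 mm) begins 54 mm behind the grasp point. The pads swing forward as they close: fully open they stand 13 mm farther back than shut.
Start: joints at [-88.024, 21.807, 74.336, -0, 83.858, -12.336], TCP at [0.136, -0.533, 0.231] pointing down, gripper open.
Joint ranges: [-178.18, 178.18], [-50.72, 133.34], [12.68, 142.11], [-81.47, 261.47], [9.98, 163.14], [-165.26, 165.26]. Speed limits (degrees/s): [136.94, 136.94, 180, 180, 180, 180].

### API

Orientations are given as a 3x3 rotation matrix whose columns are the frame's x, y, z axes.
In Python, from rig import env, optics, spotter gives the robot as it stands.
- The arm moves only by the shell command python3 -m crank 'ROWS' [FORCE]. ROWS is JSON, one flat list of numbers, 5 for each row, row after row: the finger opening in cm, from 0 to 8.54, then the shift along the tool's x, y, z in cm, then the turn about the tool's z in rad. A call has exactly 8 rows; each row shifts and turns the commanded pose from where the row before left it, along the tool's axes as they then stand; what a row does not reach is not made up. A row lasts 1/12 s, in which the tool goes at most 41.7 mm and 7.16 degrees, less where a joint would pass 70% of its speed; a pose out of reach is approached as far as the arm can. A call is refused whole if a number of a shift passes 4.17 or a number of a turn 0.125, either way. A call with a gripper value outside its range is refused whole. The fingers move at their own pace and stop on an object; FORCE is the grip in N (left out, the last holds). Time passes only in rows, so rows that do not move let the fingers close, or fill a call up. It gives the time, the measured TCP pose, the force, the opening and the grip force at its end, in the units of the state.
- env.observe(): the state, without advancing time (a new reading comes with each control period).
- optics.get_image(name): name is "scene" or "top" or "wrist"; returns a dict with "color" (420x560x3 uint8, red, green, blue), "intrinsics" (3x3 intrinsics, pixels), "distortion" ([k1, k2, p1, p2, k3] as OpenCV has them; the pictures are not rectified), "pose" (4x4, takes a point from camera to world coordinates). Camera axes: x right, y up, looking along -z (the intrinsics and any distortion apply to the point x, -y, -z); pixel columns grow to the right and rows downward; lengths in m; the calibration is good to about 2 mm. A picture is of the moment at which its call begins. There is no depth.
- env.close_job(): hands the job in; it is judged then, once.
Trained networks look in a picture, given as the dict that the camera call returned (one of the last four; its "shot" number tells which), for a name from the list of things; names that differ only in an ending like _2 or _b are one class to them, and where a whole thing is asked for, a point or a joint stands for the part that bears it (a point fixed in the world has none). Each returns a list of dicts, best first, with "score" (0 to 1); they miss things now and then, are a little off and sometimes report something else, mostly with a low value. They report only what shows in the picture. A call takes as long as a camera call. They do not tell look-alikes from the thing itself.
- spotter.look_for(picture, query): "at" ([column, row] as shares, 0 to 1, of the picture: columns of its width, rows of its height, amid what is visible of it).
The state is a dict: "time_s": time; "q": joint angles; "qvel": joint speeds; "joint_efforts": joint torques, N m; "position": TCP position; "tool_rot": TCP orientation; "ft_force": force on the tool from outside, world axes, zero at the start; "wrist_torque": the same for the moment, N m; "grip_width": finger opening in m; "gripper_force": force on a finger pad.
Only numpy, scipy, OpenCV 4.12 (cv2) and the standard library are available. Lean on these libraries where they do the work, as an engineer would, in place of code of your own. Each camera call takes 0.05 s, during which the arm holds its last target. There are 200 camera calls.

### The job

Leak-test the lamp housing: take the dark housing out of its blue saddle, turn it open side down and lower it onto the seal plate so that its flange lies flat and covers the rust-red rubber ring all round, letting go only once it rests there. Then push the orange-headed blanking pin fully home into the brass cable gland on top of the housing, and only after that press the green start button right down and let it come up again. Leave the other things on the bench where they are.

Things in the scene. Friction and masses are not known exactly. Their poses are not given: they have to be found in the camera images.
- housing: Loose dark lamp housing, 0.24 kg: hollow eight-sided cup with a round flange 88 mm wide round its open mouth and a brass gland on its closed back. Origin: centre of the mouth, on the flange face; z runs from the mouth to the back: flange 0-5 mm, body to 50, ribs to 54, gland to 66. At the start it lies in the saddle: z level, roughly towards the robot, mouth facing away, x up. Open side down = z up.
- waist (a point): Point on the axis half-way along the housing's eight-sided body (housing frame: 0, 0, 27 mm; same axes), near its centre of mass; 60 mm above the bench at the start. The body is 60 mm across flats, walls 3 mm, mouth 52 mm. Outer flats look along +-x, +-y and the diagonals; each is 25 mm wide and 45 mm long. At the start the +-y flats are upright and free on both sides.
- gland (a point): Centre of the mouth of the bore at the outer end of the brass cable gland (housing frame: 0, 0, 66 mm; same axes, z points out of the bore). The gland is a tube 25 mm in outer diameter (its nut 28 mm) with a round bore 10.5 mm in diameter and 30 mm deep, open into the housing.
- rack: Fixed blue plastic saddle, base 110 x 112 x 10 mm with low edge rails (20 mm high) along its +-y sides; two short cross ribs carry the housing's lower flat 30 mm above the bench, with cheeks up to 40 mm high and 28 mm to each side of the middle. Origin: centre of its underside, x from the housing's back towards its mouth, z up. The housing just lies in it and lifts straight out.
- fixture: Fixed vacuum seal plate: aluminium base 160 x 140 x 18 mm, on it a dark turned boss 100 mm in diameter up to 26 mm, and on that the rust-red rubber sealing ring. Origin: centre of its underside; z up. A short hose leaves its far side (+x).
- seal (a point): Centre of the rust-red rubber sealing ring, on its upper face, 29 mm above the bench; z up. Ring 76 mm outer, 64 mm inner diameter, a flat plate flush inside it. The housing stands with its origin at this point. The flange covers the ring all round while centred within 6 mm; any turn about the upright axis will do.
- pin: Loose blanking pin, 30 g: orange knob 18 mm in diameter on a black rubber washer 20 mm in diameter, below it a steel rod 7 mm in diameter with a tapered tip. Origin: centre of the washer's underside, z up through the knob: washer 0-3 mm, knob 3-31 mm, rod down to -26 mm. It stands upright in its stand, washer on the stand's top. Home: washer on the gland's mouth.
- pin_tip (a point): Lower tip of the pin's rod (pin frame: 0, 0, -26 mm).
- pinstand: Fixed aluminium block 46 x 46 x 36 mm with an upright hole 11 mm in diameter and 31 mm deep in the middle of its top, which holds the pin. Origin: centre of its underside; z up.
- startbox: Fixed grey box 78 x 68 x 42 mm with the start button in the middle of its top. Origin: centre of its underside; z up.
- start_top (a point): Centre of the green start button's top, 64 mm above the bench when up; the button is 32 mm in diameter in a black collar 48 mm in diameter and 12 mm high. Moves down with the button.
- start (a joint): Travel of the start button in m: 0 up, 0.006 fully down. A spring brings it up again; it starts to move at about 1.5 N and is fully down at about 5 N.
- bezel: Bystander: loose black lens bezel, ring 86 mm in diameter, 10 mm high. Origin: centre of its underside.
- spanner: Bystander: steel spanner 180 mm long, lying flat, 8 mm high. Origin: middle of its underside, x along it.
- screwdriver: Bystander: screwdriver with a yellow handle, 200 mm long, lying, 26 mm high. Origin: middle, x towards its tip.
- tweezers: Bystander: steel tweezers 125 mm long, lying flat, 6 mm high. Origin: near the middle of the underside, x towards the tips.
- glandnut: Bystander: loose spare brass gland nut, ring 28 mm in diameter, 12 mm high. Origin: centre of its underside.
There are look-alikes about, which are no part of the job. What is shaped like the startbox but brown or turquoise is not meant.

How it is judged:
By the outcome, as a careful person would: the job done as asked, in the order asked, and still so for the second after the job is handed in, with the robot touching nothing.
It also fails if it takes over 58 s, if anything falls off the work surface, if the arm or the gripper's body presses on something with over 40 N, if the wrist force passes 120 N, or if a joint passes its speed limit or range.

## Working session

There is one attempt and no reset: what is moved stays moved. The work goes in short steps, Python scripts to look and compute and a shell command to move; the robot and the scene stay as the last step left them, time stands still between calls to the robot, and variables do not carry over. Pictures are saved under pics/ and viewed, at most 10 in all, crops included, and the job is handed in when it is done.

```bash
mkdir -p pics; ls
cat > h.py <<'E'
import numpy as np, cv2
from rig import env, optics, spotter
def ray(im,px):
    K=np.array(im["intrinsics"],float);d=np.array(im["distortion"],float);T=np.array(im["pose"])
    u=cv2.undistortPoints(np.array([[px]],float),K,d)[0,0]
    r=T[:3,:3]@np.array([u[0],-u[1],-1.]);return T[:3,3],r/np.linalg.norm(r)
def atz(im,px,z):
    o,r=ray(im,px);return o+r*(z-o[2])/r[2]
def tri(obs):
    A=np.zeros((3,3));b=np.zeros(3)
    for im,px in obs:
        o,r=ray(im,px);P=np.eye(3)-np.outer(r,r);A+=P;b+=P@o
    p=np.linalg.solve(A,b)
    return p,[float(np.linalg.norm((np.eye(3)-np.outer(r,r))@(p-o))) for o,r in (ray(i,x) for i,x in obs)]
def proj(im,p):
    T=np.linalg.inv(np.array(im["pose"]));c=T[:3,:3]@np.array(p)+T[:3,3]
    q,_=cv2.projectPoints(np.array([[c[0],-c[1],-c[2]]]),np.zeros(3),np.zeros(3),np.array(im["intrinsics"],float),np.array(im["distortion"],float));return q[0,0]
def look(im,n,k=3):
    return [(round(d["score"],2),[d["at"][0]*560,d["at"][1]*420]) for d in spotter.look_for(im,n)][:k]
def save(im,f,box=None,s=1):
    c=im["color"][:,:,::-1]
    if box: c=c[box[1]:box[3],box[0]:box[2]]
    cv2.imwrite(f,cv2.resize(c,None,fx=s,fy=s,interpolation=cv2.INTER_CUBIC))
E
python3 - <<'E'
from h import *
s=env.observe();print(s["time_s"],np.round(s["position"],4),np.round(s["tool_rot"],3).tolist())
ims={n:optics.get_image(n) for n in("scene","top")}
for n,im in ims.items():
    save(im,f"pics/{n}.png",s=1.42)
for o in["housing","waist","gland","rack","fixture","seal","pin","pin_tip","pinstand","startbox","start_top"]:
    L={n:look(im,o) for n,im in ims.items()}
    print(o,{n:[(a,np.round(b).tolist()) for a,b in v] for n,v in L.items()})
    if L["scene"] and L["top"]:
        p,e=tri([(ims[n],L[n][0][1]) for n in ims]);print("   ",np.round(p,3),np.round(e,3))
print(env.observe()["time_s"])
E
```

```text
pics
0.0 [ 0.136  -0.5326  0.2307] [[0.969, 0.247, -0.0], [0.247, -0.969, 0.001], [0.0, -0.001, -1.0]]
housing {'scene': [(0.93, [379.0, 233.0])], 'top': [(0.67, [192.0, 191.0])]}
    [0.512 0.219 0.062] [0. 0.]
waist {'scene': [(0.91, [380.0, 236.0]), (0.56, [199.0, 184.0])], 'top': []}
gland {'scene': [(0.75, [383.0, 236.0])], 'top': [(0.79, [189.0, 189.0])]}
    [0.52  0.229 0.064] [0. 0.]
rack {'scene': [(0.93, [372.0, 252.0])], 'top': [(0.85, [202.0, 198.0]), (0.63, [289.0, 182.0])]}
    [ 0.503  0.212 -0.043] [0.004 0.004]
fixture {'scene': [(0.98, [265.0, 238.0]), (0.57, [369.0, 252.0]), (0.4, [200.0, 239.0])], 'top': [(0.72, [292.0, 181.0])]}
    [ 0.552 -0.073 -0.012] [0.001 0.001]
seal {'scene': [(0.78, [263.0, 234.0])], 'top': [(0.59, [293.0, 182.0])]}
    [ 0.548 -0.078 -0.005] [0.002 0.002]
pin {'scene': [(0.49, [380.0, 237.0]), (0.48, [323.0, 277.0]), (0.48, [150.0, 188.0])], 'top': [(0.6, [235.0, 138.0]), (0.36, [137.0, 223.0])]}
    [0.631 0.146 0.21 ] [0.063 0.063]
pin_tip {'scene': [(0.56, [321.0, 281.0])], 'top': []}
pinstand {'scene': [(0.74, [318.0, 285.0]), (0.29, [382.0, 236.0])], 'top': [(0.77, [236.0, 142.0]), (0.56, [243.0, 215.0])]}
    [0.669 0.098 0.015] [0.001 0.001]
startbox {'scene': [(0.9, [199.0, 182.0]), (0.9, [177.0, 138.0]), (0.88, [242.0, 167.0])], 'top': [(0.9, [416.0, 266.0]), (0.64, [335.0, 246.0]), (0.61, [370.0, 215.0])]}
    [ 0.264 -0.468 -0.203] [0.048 0.048]
start_top {'scene': [(0.64, [174.0, 129.0]), (0.54, [242.0, 158.0])], 'top': [(0.57, [373.0, 213.0]), (0.52, [420.0, 265.0]), (0.49, [336.0, 248.0])]}
    [ 0.444 -0.297  0.228] [0.033 0.033]
1.2
```

View pics/scene.png

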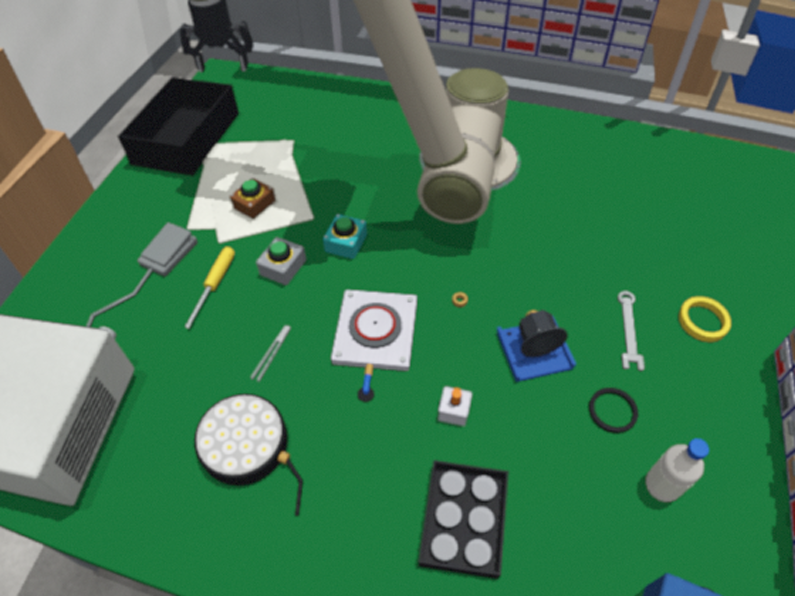

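View pics/top.png

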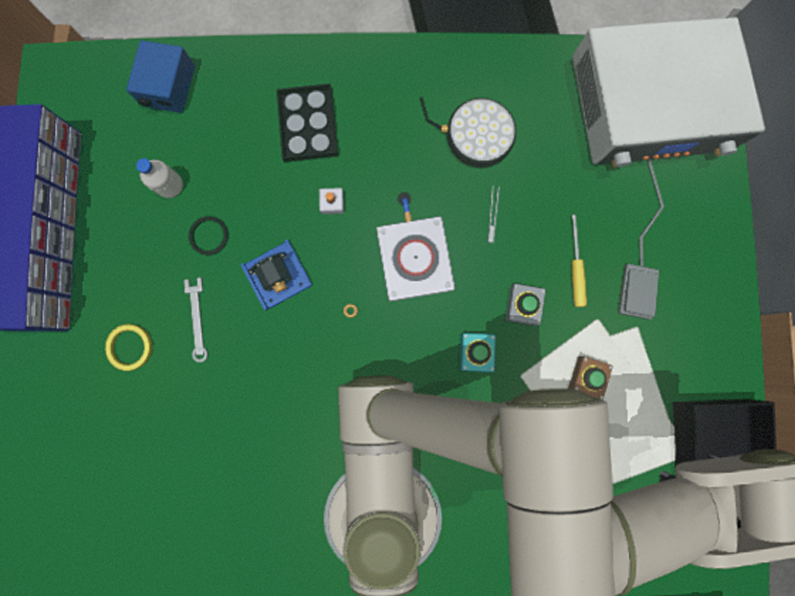

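```bash
cat >> h.py <<'E'
def go(p,yaw=None):
    s=env.observe();R=np.array(s["tool_rot"]);d=R.T@(np.array(p)-np.array(s["position"]))*100
    y0=np.degrees(np.arctan2(R[1,0],R[0,0]))
    print("t",s["time_s"],"pos",np.round(s["position"],4),"yaw",round(y0,1),"shift cm",np.round(d,2),"turn",None if yaw is None else round(-np.radians(yaw-y0),3))
E
python3 - <<'E'
from h import *
import pickle
ims={n:optics.get_image(n) for n in("scene","top")};pickle.dump(ims,open("ims.pkl","wb"))
c={"seal":((375,323),(415.5,257)),"start":((279,247),(529.5,303)),"knob":((456.5,390),(330,197)),"rackc0":((498,328),(241,265)),"rackc1":((516,380),(290,240)),"rackc2":((575,371),(312,283)),"gland":((533,316),(279,288))}
for k,(a,b) in c.items():
    p,e=tri([(ims["scene"],np.array(a)/1.42),(ims["top"],np.array(b)/1.42)]);print(k,np.round(p,3),np.round(e,3))
t=ims["top"]
r=[atz(t,np.array(b)/1.42,.01)[:2] for b in((241,265),(290,240),(312,283),(267,308))];print(np.round(r,3),np.mean(r,0))
for e in (r[1]-r[2],r[0]-r[3]): print(np.degrees(np.arctan2(e[1],e[0])))
go([.50,.21,.25],29)
E
```

```text
seal [ 0.545 -0.074  0.025] [0. 0.]
start [ 0.443 -0.304  0.061] [0.001 0.001]
knob [0.666 0.103 0.066] [0. 0.]
rackc0 [0.534 0.209 0.115] [0.064 0.064]
rackc1 [0.587 0.197 0.006] [0.002 0.002]
rackc2 [ 0.506  0.232 -0.053] [0.077 0.077]
gland [0.479 0.207 0.059] [0.001 0.001]
[[0.534 0.299]
 [0.587 0.194]
 [0.494 0.146]
 [0.441 0.241]] [0.51382698 0.22006455]
27.219545876239014
31.779031799454156
t 1.3 pos [ 0.136  -0.5329  0.2313] yaw 14.3 shift cm [ 53.64 -62.98  -1.87] turn -0.256
```

```bash
python3 -m crank '[8.5,2.55,-3,-0.1,0,8.5,2.55,-3,-0.1,0,8.5,2.55,-3,-0.1,0,8.5,2.55,-3,-0.1,0,8.5,2.55,-3,-0.1,0,8.5,2.55,-3,-0.1,0,8.5,2.55,-3,-0.1,0,8.5,2.55,-3,-0.1,0]'
python3 -m crank '[8.5,2.55,-3,-0.1,0,8.5,2.55,-3,-0.1,0,8.5,2.55,-3,-0.1,0,8.5,2.55,-3,-0.1,0,8.5,2.55,-3,-0.1,0,8.5,2.55,-3,-0.1,0,8.5,2.55,-3,-0.1,0,8.5,2.55,-3,-0.1,0]'
python3 -m crank '[8.5,2.55,-3,0,0,8.5,2.55,-3,0,0,8.5,2.55,-3,0,0,8.5,2.55,-3,0,0,8.5,2.55,-3,0,0,8.5,0,0,0,-0.085,8.5,0,0,0,-0.085,8.5,0,0,0,-0.085]'
python3 - <<'E'
from h import *
import pickle
go([.5,.21,.25],29)
im=optics.get_image("wrist");pickle.dump(im,open("w1.pkl","wb"));save(im,"pics/w1.png",s=1.42)
for n in("waist","gland","rack"):print(n,[(a,np.round(b),np.round(atz(im,b,.06),3)) for a,b in look(im,n)])
print(np.round(im["pose"],3))
E
```

```text
time_s: 1.97
position: [0.2746, -0.2482, 0.2395]
tool_rot: [[0.969, 0.247, 0.0], [0.247, -0.969, -0.001], [0.0, 0.001, -1.0]]
ft_force: [1.5, -0.9, 0.3]
grip_width: 0.0852
gripper_force: 0.0
time_s: 2.63
position: [0.413, 0.0352, 0.2476]
tool_rot: [[0.969, 0.247, 0.001], [0.247, -0.969, -0.0], [0.001, 0.0, -1.0]]
ft_force: [1.0, -1.6, 0.4]
grip_width: 0.085
gripper_force: 0.0
time_s: 3.3
position: [0.4991, 0.2107, 0.2469]
tool_rot: [[0.873, 0.489, -0.001], [0.489, -0.873, -0.0], [-0.001, -0.0, -1.0]]
ft_force: [-0.0, 0.1, -0.1]
grip_width: 0.0846
gripper_force: 0.0
t 3.3 pos [0.4991 0.2107 0.2469] yaw 29.2 shift cm [ 0.04  0.1  -0.31] turn 0.004
waist [(0.9, array([282., 166.]), array([0.512, 0.222, 0.06 ])), (0.18, array([360., 274.]), array([0.449, 0.088, 0.06 ]))]
gland [(0.77, array([279., 167.]), array([0.511, 0.224, 0.06 ]))]
rack [(0.59, array([284., 132.]), array([0.543, 0.237, 0.06 ]))]
[[ 0.489  0.827  0.277  0.57 ]
 [-0.872  0.463  0.156  0.251]
 [ 0.001 -0.318  0.948  0.389]
 [ 0.     0.     0.     1.   ]]
```

View pics/w1.png

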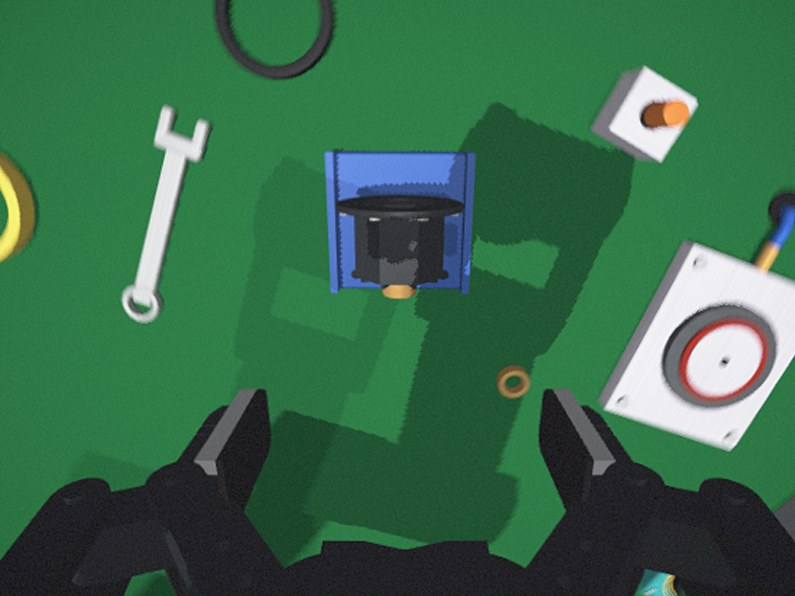

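Run:
```python
from h import *
import pickle
im=pickle.load(open("w1.pkl","rb"))
s=env.observe();R=np.array(s["tool_rot"]);P=np.array(s["position"])
for n,px,z in(("flangeL",(338,206),.06),("flangeR",(464,206),.06),("bodyL",(356,255),.06),("bodyR",(446,255),.06),("glandL",(383,288),.06),("glandR",(416,288),.06),("gl_end",(399,297),.06),("seal",(724,360),.029),("washer",(654,116),.039),("knobtop",(676,112),.067)):
    p=atz(im,np.array(px)/1.42,z);print(n,np.round(p,4),"tool cm",np.round((R.T@(p-P))*100,2))
```

```text
flangeL [0.5099 0.2689 0.06  ] tool cm [ 3.79 -4.66 18.74]
flangeR [0.552  0.1938 0.06  ] tool cm [ 3.86  3.95 18.74]
bodyL [0.4854 0.2423 0.06  ] tool cm [ 0.36 -3.5  18.74]
bodyR [0.5164 0.1869 0.06  ] tool cm [ 0.42  2.84 18.74]
glandL [0.4733 0.2141 0.06  ] tool cm [-2.06 -1.61 18.74]
glandR [0.4849 0.1933 0.06  ] tool cm [-2.04  0.77 18.74]
gl_end [0.473  0.2007 0.06  ] tool cm [-2.73 -0.45 18.74]
seal [ 0.5496 -0.073   0.029 ] tool cm [-9.18 27.23 21.84]
washer [0.6701 0.107  0.039 ] tool cm [10.04 17.25 20.84]
knobtop [0.6715 0.1075 0.067 ] tool cm [10.19 17.27 18.04]
```

```bash
python3 -m crank '[8.5,0.5,-0.18,2.6,0,8.5,0.55,-0.18,2.6,0,8.5,0,0,3,0,8.5,0,0,3,0,8.5,0,0,3,0,8.5,0,0,3,0,8.5,0,0,2.2,0,8.5,0,0,1.5,0]'
python3 -m crank '[4.5,0,0,0,0,4.5,0,0,0,0,4.5,0,0,0,0,4.5,0,0,0,0,4.5,0,0,0,0,4.5,0,0,0,0,4.5,0,0,0,0,4.5,0,0,0,0]' 30
```

```text
time_s: 4.17
position: [0.5057, 0.2177, 0.0362]
tool_rot: [[0.877, 0.481, -0.003], [0.481, -0.877, -0.0], [-0.003, -0.001, -1.0]]
ft_force: [-0.2, -0.6, 0.7]
grip_width: 0.0852
gripper_force: 0.0
time_s: 4.83
position: [0.5068, 0.2182, 0.039]
tool_rot: [[0.875, 0.484, 0.001], [0.484, -0.875, 0.0], [0.001, 0.0, -1.0]]
ft_force: [-0.9, 0.1, 4.1]
grip_width: 0.0597
gripper_force: 33.2
```

```bash
python3 -m crank '[4.5,0,0,-0.5,0,4.5,0,0,-1.5,0,4.5,0,0,-2,0,4.5,0,0,-2,0,4.5,0,0,-2,0,4.5,0,0,-1,0,4.5,0,0,-0.5,0,4.5,0,0,0,0]'
python3 - <<'E'
from h import *
import pickle
im=pickle.load(open("w1.pkl","rb"))
c=[atz(im,np.array(p)/1.42,.018) for p in((687,241),(603,407),(733,450))]
print(np.round(c,4)); 
for a,b in((c[1],c[0]),(c[2],c[1])): d=b-a;print(np.linalg.norm(d),np.degrees(np.arctan2(d[1],d[0])))
t=pickle.load(open("ims.pkl","rb"))["top"]
for n,p,z in(("c",(376,228),.018),("c",(443,217),.018),("c",(454,289),.018),("c",(390,299),.018),("nut",(350,311),.006),("teal",(478,340),.042),("teal",(461,350),.042),("start",(529.5,303),.064)):print(n,np.round(atz(t,np.array(p)/1.42,z),3))
im=optics.get_image("wrist");save(im,"pics/w2.png",s=1)
go([.40,-.09,.10],7)
E
```

```text
time_s: 5.5
position: [0.5067, 0.2182, 0.1338]
tool_rot: [[0.875, 0.484, 0.001], [0.484, -0.875, 0.0], [0.001, 0.0, -1.0]]
ft_force: [0.7, -0.4, -2.3]
grip_width: 0.0601
gripper_force: 33.3
[[ 0.6147  0.0159  0.018 ]
 [ 0.459  -0.016   0.018 ]
 [ 0.4816 -0.1563  0.018 ]]
0.15885807515774283 11.588799177359975
0.1421300604738598 99.13965913883031
c [0.61  0.009 0.018]
c [ 0.633 -0.135  0.018]
c [ 0.477 -0.155  0.018]
c [ 0.457 -0.019  0.018]
nut [0.434 0.066 0.006]
teal [ 0.369 -0.2    0.042]
teal [ 0.349 -0.164  0.042]
start [ 0.443 -0.304  0.064]
t 5.55 pos [0.5063 0.2181 0.1329] yaw 28.9 shift cm [-24.2   21.82   3.3 ] turn 0.383
```

View pics/w2.png

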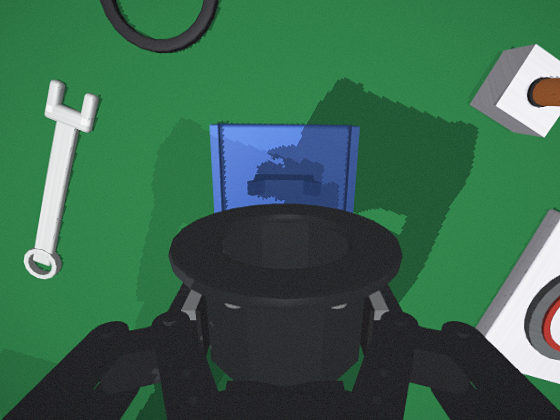

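```bash
python3 -m crank '[4.5,-2.79,2.63,0,0,4.5,-2.79,2.63,0,0,4.5,-2.79,2.63,0,0,4.5,-2.79,2.63,0,0,4.5,-2.79,2.63,0,0,4.5,-2.79,2.63,0,0,4.5,-2.79,2.63,0,0,4.5,-2.79,2.63,0,0]'
python3 -m crank '[4.5,0,0,0,0.11,4.5,0,0,0,0.11,4.5,0,0,0,0.11,4.5,0,0,1.5,0,4.5,0,0,2,0,4.5,0,0,2,0,4.5,0,0,2,0,4.5,0,0,1.5,0]'
python3 - <<'E'
from h import *
im=optics.get_image("wrist");save(im,"pics/w3.png",s=1)
go([.413,-.074,.036],10)
E
```

```text
time_s: 6.22
position: [0.4115, -0.0752, 0.1323]
tool_rot: [[0.875, 0.484, -0.002], [0.484, -0.875, 0.001], [-0.001, -0.002, -1.0]]
ft_force: [0.7, -0.5, -1.7]
grip_width: 0.06
gripper_force: 33.3
time_s: 6.88
position: [0.4119, -0.0735, 0.0412]
tool_rot: [[0.985, 0.174, -0.003], [0.174, -0.985, 0.001], [-0.003, -0.002, -1.0]]
ft_force: [-0.2, 0.2, -1.3]
grip_width: 0.0599
gripper_force: 33.4
t 6.9333 pos [ 0.411  -0.0731  0.0394] yaw 10.0 shift cm [0.19 0.12 0.34] turn -0.0
```

```bash
python3 -m crank '[4.5,0.4,0,0.35,0,4.5,0.9,0,0,0,4.5,0.9,0,0,0,4.5,0.6,0,0,0,4.5,0.6,0,0,0,4.5,0.6,0,0,0,4.5,0.6,0,0,0,4.5,0.6,0,0,0]' 20
python3 - <<'E'
from h import *
im=optics.get_image("wrist");save(im,"pics/w4.png",s=1);a=optics.get_image("scene")
import cv2
c=np.hstack([im["color"][120:420,80:480],cv2.resize(a["color"][150:300,200:400],(400,300))])[:,:,::-1];cv2.imwrite("pics/c4.png",c)
E
```

```text
time_s: 7.6
position: [0.4636, -0.0643, 0.041]
tool_rot: [[0.985, 0.175, -0.003], [0.175, -0.985, 0.0], [-0.003, -0.001, -1.0]]
ft_force: [-8.9, 0.3, 7.8]
grip_width: 0.0602
gripper_force: 40.6
```

View pics/c4.png

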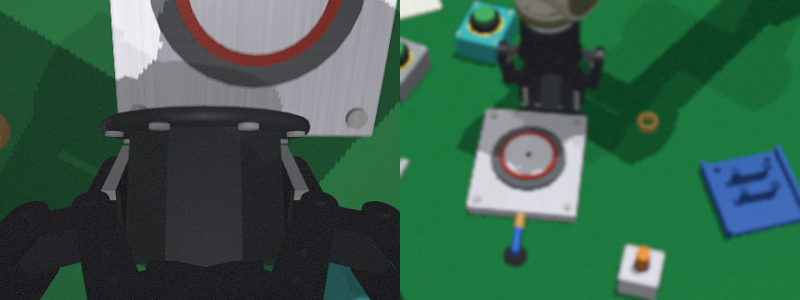

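```bash
python3 -m crank '[4.5,0.5,0,0,0,4.5,0.5,0,0,0,4.5,0.5,0,0,0,4.5,0.5,0,0,0,4.5,0.5,0,0,0,4.5,0.5,0,0,0,4.5,0.3,0,0,0,4.5,0,0,0,0]' 20
python3 - <<'E'
from h import *
im=optics.get_image("wrist");a=optics.get_image("scene")
import cv2
c=np.hstack([im["color"][120:420,80:480],cv2.resize(a["color"][150:300,200:400],(400,300))])[:,:,::-1];cv2.imwrite("pics/c5.png",c)
go([.40,-.076,.06])
E
```

```text
time_s: 8.37
position: [0.4981, -0.059, 0.0407]
tool_rot: [[0.985, 0.174, 0.002], [0.174, -0.985, -0.001], [0.002, 0.001, -1.0]]
ft_force: [-0.7, 1.9, 1.9]
grip_width: 0.0597
gripper_force: 55.0
t 8.4667 pos [ 0.4979 -0.059   0.0407] yaw 10.0 shift cm [-9.93 -0.03 -1.96] turn None
```

View pics/c5.png

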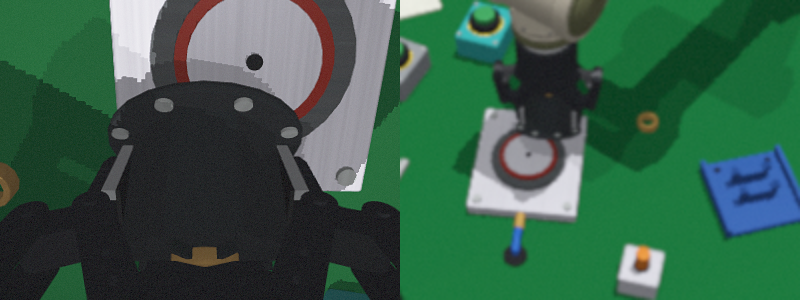

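```bash
python3 -m crank '[4.5,0,0,-2,0,4.5,0,0,-2,0,4.5,-2.5,0,0,0,4.5,-2.5,0,0,0,4.5,-2.5,0,0,0,4.5,-2.5,0,0,0,4.5,0,0,2,0,4.5,0,0,1.5,0]' 20
python3 -m crank '[4.5,0,0,0.6,0,4.5,0,0,0.6,0,4.5,0,0,0.6,0,4.5,0,0,0.5,0,4.5,0,0,0.5,0,4.5,0,0,0.5,0,4.5,0,0,0.4,0,4.5,0,0,0,0]' 20
```

```text
time_s: 9.13
position: [0.3979, -0.0769, 0.045]
tool_rot: [[0.985, 0.173, 0.002], [0.173, -0.985, -0.001], [0.002, 0.002, -1.0]]
ft_force: [0.5, 0.3, -1.8]
grip_width: 0.0599
gripper_force: 54.4
time_s: 9.8
position: [0.4042, -0.078, 0.0106]
tool_rot: [[0.985, 0.173, 0.015], [0.173, -0.985, -0.005], [0.014, 0.008, -1.0]]
ft_force: [14.6, 8.4, 34.9]
grip_width: 0.06
gripper_force: 67.5
```

Run:
```python
from h import *
im=optics.get_image("wrist");a=optics.get_image("scene")
import cv2
c=np.hstack([im["color"][120:420,80:480],cv2.resize(a["color"][110:260,180:380],(400,300))])[:,:,::-1];cv2.imwrite("pics/c6.png",c)
go([.40,-.076,.06])
```

```text
t 9.9 pos [ 0.4041 -0.0781  0.0107] yaw 10.0 shift cm [-0.3  -0.24 -4.93] turn None
```

View pics/c6.png

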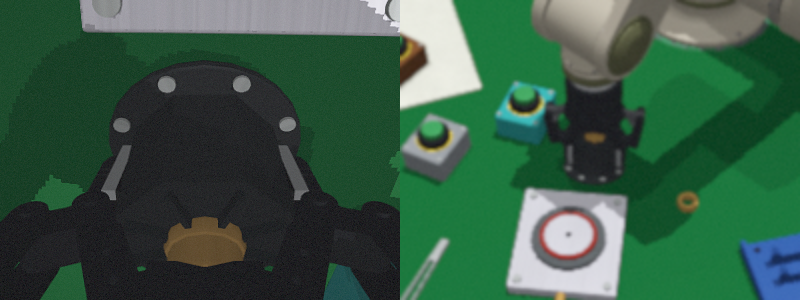

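```bash
python3 -m crank '[4.5,0,0,-0.2,0,6.6,0,0,-0.2,0,7,0,0,0,0,7.5,0,0,0,0,7.5,0,0,0,0,7.5,0,0,0,0,7.5,0,0,0,0,7.5,0,0,0,0]' 20
python3 - <<'E'
from h import *
im=optics.get_image("wrist");a=optics.get_image("scene");save(im,"pics/w7.png")
import cv2
c=np.hstack([im["color"][120:420,80:480],cv2.resize(a["color"][110:260,180:380],(400,300))])[:,:,::-1];cv2.imwrite("pics/c7.png",c)
import pickle;pickle.dump((im,env.observe()),open("w7.pkl","wb"))
go([.40,-.076,.06])
E
```

```text
time_s: 10.57
position: [0.3981, -0.0766, 0.0117]
tool_rot: [[0.985, 0.174, -0.0], [0.174, -0.985, 0.0], [-0.0, -0.0, -1.0]]
ft_force: [0.1, -0.4, 0.7]
grip_width: 0.0749
gripper_force: 0.0
t 10.6667 pos [ 0.3981 -0.0766  0.0117] yaw 10.0 shift cm [ 0.19 -0.02 -4.83] turn None
```

View pics/c7.png

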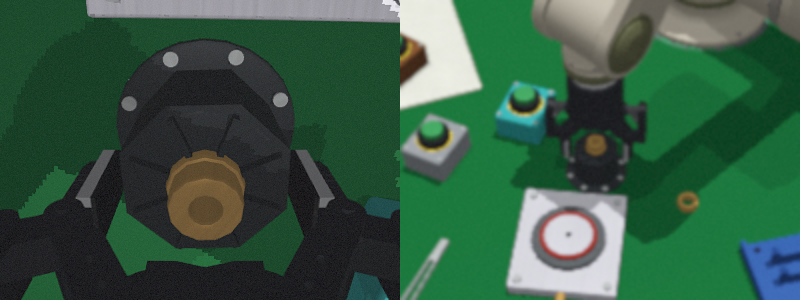

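Run:
```python
from h import *
import pickle
im,s=pickle.load(open("w7.pkl","rb"))
R=np.array(s["tool_rot"]);P=np.array(s["position"])
for n,px,z in(("bore",(205.5,208),.066),("flL",(117,120),.005),("flR",(294.5,120),.005),("topflat L",(120,166),.05),("R",(291,166),.05)):
    p=atz(im,np.array(px)+[80,120],z);print(n,np.round(p,4),"tool cm",np.round((R.T@(p-P))*100,2))
```

```text
bore [ 0.4111 -0.0739  0.066 ] tool cm [ 1.32 -0.04 -5.43]
flL [ 0.4069 -0.0315  0.005 ] tool cm [ 1.65 -4.28  0.68]
flR [ 0.4218 -0.1158  0.005 ] tool cm [1.66 4.27 0.67]
topflat L [ 0.4111 -0.0432  0.05  ] tool cm [ 1.85 -3.06 -3.83]
R [ 0.4216 -0.1028  0.05  ] tool cm [ 1.85  2.99 -3.83]
```

```bash
python3 -m crank '[7.5,0.65,0,0,0,7.5,0.65,0,0,0,4.5,0,0,0,0,4.5,0,0,0,0,4.5,0,0,0,0,4.5,0,0,0,0,4.5,0,0,0,0,4.5,0,0,0,0]' 40
python3 -m crank '[4.5,0,0,-1,0,4.5,0,0,-2,0,4.5,0,0,-2,0,4.5,0,0,-1,0,4.5,2,0,0,0,4.5,2.5,0,0,0,4.5,1.5,0,0,0,4.5,0,0,0,0]'
python3 - <<'E'
from h import *
import pickle
im=optics.get_image("wrist");pickle.dump((im,env.observe()),open("w8.pkl","wb"));save(im,"pics/w8.png",s=1.42)
go([.548,-.073,.06])
c=im["color"].astype(int);m=((c[:,:,0]>c[:,:,1]*1.9)&(c[:,:,0]>c[:,:,2]*1.9)&(c[:,:,0]>70)).astype(np.uint8)
n,l,st,ce=cv2.connectedComponentsWithStats(m)
k=1+np.argmax(st[1:,4]);print(st[k],ce[k])
ys,xs=np.where(l==k);pts=np.array([atz(im,(x,y),.029)[:2] for x,y in zip(xs,ys)])
A=np.c_[2*pts,np.ones(len(pts))];sol=np.linalg.lstsq(A,(pts**2).sum(1),rcond=None)[0];print("circle",sol[:2],np.sqrt(sol[2]+sol[:2]@sol[:2]),np.ptp(pts,axis=0))
go([sol[0],sol[1],.06])
E
```

```text
time_s: 11.33
position: [0.4119, -0.0745, 0.0122]
tool_rot: [[0.985, 0.174, 0.002], [0.174, -0.985, -0.001], [0.002, 0.001, -1.0]]
ft_force: [4.0, 2.8, 5.2]
grip_width: 0.0603
gripper_force: 42.6
time_s: 12.0
position: [0.472, -0.0637, 0.0716]
tool_rot: [[0.985, 0.175, 0.001], [0.175, -0.985, -0.0], [0.001, 0.001, -1.0]]
ft_force: [-0.2, 0.6, -1.7]
grip_width: 0.0598
gripper_force: 44.1
t 12.05 pos [ 0.4702 -0.0636  0.0713] yaw 10.1 shift cm [7.49 2.29 1.12] turn None
[ 257   44  142  145 4175] [326.5360479  113.04071856]
circle [ 0.5450636  -0.07349063] 0.035061331233488396 [0.07502277 0.07537238]
t 12.05 pos [ 0.4702 -0.0636  0.0713] yaw 10.1 shift cm [7.19 2.28 1.12] turn None
```

View pics/w8.png

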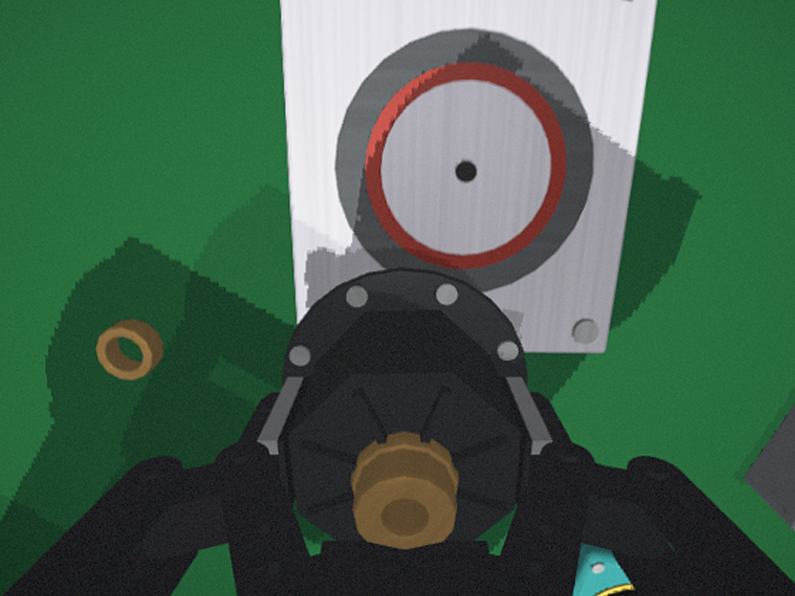

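Run:
```python
from h import *
import pickle
im,s=pickle.load(open("w8.pkl","rb"))
R=np.array(s["tool_rot"]);P=np.array(s["position"])
p=atz(im,np.array((404.5,517))/1.42,.125);q=np.array([.5451,-.0735,.029])
fl=[atz(im,np.array(x)/1.42,.063) for x in((284,370),(525,370))]
print(p,[np.round((R.T@(x-P))*100,2) for x in [p]+fl],np.round((R.T@(q-p))*100,2))
```

```text
[ 0.46992915 -0.06350145  0.125     ] [array([-0.03, -0.02, -5.37]), array([ 0.63, -4.23,  0.83]), array([0.63, 4.23, 0.83])] [7.24 2.3  9.59]
```

```bash
python3 -m crank '[4.5,1.8,0.58,0,0,4.5,1.8,0.57,0,0,4.5,1.8,0.57,0,0,4.5,1.8,0.57,0,0,4.5,0,0,0.8,0,4.5,0,0,0.8,0,4.5,0,0,0.6,0,4.5,0,0,0,0]'
python3 -m crank '[4.5,0,0,0.2,0,4.5,0,0,0.2,0,4.5,0,0,0.2,0,4.5,0,0,0.2,0,4.5,0,0,0.1,0,4.5,0,0,0.1,0,4.5,0,0,0,0,4.5,0,0,0,0]'
python3 - <<'E'
from h import *
go([.5451,-.0735,.0412])
E
```

```text
time_s: 12.72
position: [0.5429, -0.0735, 0.048]
tool_rot: [[0.985, 0.174, -0.004], [0.174, -0.985, 0.001], [-0.004, -0.002, -1.0]]
ft_force: [0.6, 0.8, -2.4]
grip_width: 0.0602
gripper_force: 44.1
time_s: 13.38
position: [0.5449, -0.0739, 0.0412]
tool_rot: [[0.985, 0.174, 0.001], [0.174, -0.985, -0.001], [0.001, 0.001, -1.0]]
ft_force: [-5.2, -0.2, 12.9]
grip_width: 0.0603
gripper_force: 45.3
t 13.3833 pos [ 0.5449 -0.0739  0.0412] yaw 10.0 shift cm [ 0.03 -0.03  0.  ] turn None
```

```bash
python3 -m crank '[6.5,0,0,0,0,7.5,0,0,0,0,8.5,0,0,0,0,8.5,0,0,0,0,8.5,0,0,-2,0,8.5,0,0,-3,0,8.5,-2,0,-4,0,8.5,-4,0,-4,0]'
python3 -m crank '[8.5,-4,0,-2,0,8.5,-4,0,0,0,8.5,0,0,0,0,8.5,0,0,0,0,8.5,0,0,0,0,8.5,0,0,0,0,8.5,0,0,0,0,8.5,0,0,0,0]'
python3 - <<'E'
from h import *
import pickle
im=optics.get_image("wrist");t=optics.get_image("top");pickle.dump((im,env.observe(),t),open("w9.pkl","wb"))
go([0.666,.105,.15])
for n in("gland","housing","pin","pinstand","seal"):print(n,[(a,np.round(b)) for a,b in look(im,n)],[np.round(atz(im,b,.095),4) for a,b in look(im,n,1)])
c=im["color"].astype(int);m=((c[:,:,0]>c[:,:,1]*1.9)&(c[:,:,0]>c[:,:,2]*1.9)&(c[:,:,0]>70)).astype(np.uint8)
n,l,st,ce=cv2.connectedComponentsWithStats(m)
for k in range(1,n):
    if st[k,4]>30:print("red",st[k],ce[k])
E
```

```text
time_s: 14.05
position: [0.4987, -0.0824, 0.1583]
tool_rot: [[0.985, 0.175, 0.002], [0.175, -0.985, -0.001], [0.002, 0.001, -1.0]]
ft_force: [-0.4, 0.5, 0.7]
grip_width: 0.0846
gripper_force: 0.0
time_s: 14.72
position: [0.4221, -0.0956, 0.1748]
tool_rot: [[0.985, 0.175, -0.0], [0.175, -0.985, 0.0], [-0.0, -0.0, -1.0]]
ft_force: [-0.5, 0.2, 0.6]
grip_width: 0.0852
gripper_force: 0.0
t 14.8167 pos [ 0.4219 -0.0956  0.1749] yaw 10.0 shift cm [ 27.54 -15.49   2.48] turn None
gland [(0.86, array([285.,  44.])), (0.53, array([288.,  99.]))] [array([ 0.5333, -0.0758,  0.095 ])]
housing [(0.67, array([286.,  46.]))] [array([ 0.5323, -0.0764,  0.095 ])]
pin [] []
pinstand [] []
seal [(0.81, array([291., 101.]))] [array([ 0.501 , -0.0854,  0.095 ])]
```

```bash
python3 -m crank '[5,3,-1.95,0,0,5,3,-1.95,0,0,5,3,-1.95,0,0,5,3,-1.95,0,0,5,3,-1.95,0,0,5,3,-1.95,0,0,5,3,-1.95,0,0,5,2.8,-1.95,0,0]'
python3 - <<'E'
from h import *
import pickle
env.observe()
im=optics.get_image("wrist");im=optics.get_image("wrist");s=env.observe();pickle.dump((im,s),open("w10.pkl","wb"));save(im,"pics/w10.png")
go([0.666,.105,.15])
c=im["color"];h=cv2.cvtColor(c,cv2.COLOR_RGB2HSV)
m=((h[:,:,0]>4)&(h[:,:,0]<20)&(h[:,:,1]>150)&(h[:,:,2]>80)).astype(np.uint8)
n,l,st,ce=cv2.connectedComponentsWithStats(m)
for k in range(1,n):
    if st[k,4]>60:print(st[k],ce[k],np.median(h[l==k],axis=0),np.round(atz(im,ce[k],.055),4))
for q in("pin","pinstand","pin_tip"):print(q,[(a,np.round(b)) for a,b in look(im,q)])
E
```

```text
time_s: 15.98
position: [0.6299, 0.1009, 0.175]
tool_rot: [[0.985, 0.174, -0.0], [0.174, -0.985, -0.0], [-0.0, 0.0, -1.0]]
ft_force: [0.7, -0.3, -0.2]
grip_width: 0.0497
gripper_force: 0.0
t 16.0833 pos [0.6307 0.1024 0.174 ] yaw 10.2 shift cm [3.51 0.37 2.41] turn None
[283 145  22  27 486] [293.39506173 158.31481481] [ 12.  171.  220.5] [0.6698 0.105  0.055 ]
pin [(0.66, array([291., 360.])), (0.65, array([295., 158.]))]
pinstand [(0.88, array([288., 143.]))]
pin_tip [(0.72, array([294., 156.])), (0.55, array([453., 302.]))]
```

```bash
cat >> h.py <<'E'
def cylfit(im,mask,r,z0,z1,p0):
    from scipy.optimize import minimize
    a=np.linspace(0,2*np.pi,40)
    ys,xs=np.where(mask);bx=np.array([xs.min(),ys.min(),xs.max()+1,ys.max()+1,xs.mean()+.5,ys.mean()+.5])
    def f(p):
        P=np.array([proj(im,[p[0]+r*np.cos(t),p[1]+r*np.sin(t),z]) for z in(z0,z1) for t in a],np.float32)
        H=cv2.convexHull(P);M=cv2.moments(H)
        v=np.array([*P.min(0),*P.max(0),M["m10"]/M["m00"],M["m01"]/M["m00"]]);return ((v-bx-.0)**2).sum()
    o=minimize(f,p0,method="Nelder-Mead",options=dict(xatol=1e-5,fatol=1e-4,initial_simplex=[p0,[p0[0]+.01,p0[1]],[p0[0],p0[1]+.01]]));return o.x,o.fun
E
python3 - <<'E'
from h import *
import pickle
im,s=pickle.load(open("w10.pkl","rb"))
h=cv2.cvtColor(im["color"],cv2.COLOR_RGB2HSV)
m=((h[:,:,0]>4)&(h[:,:,0]<20)&(h[:,:,1]>150)&(h[:,:,2]>80)).astype(np.uint8)
n,l,st,ce=cv2.connectedComponentsWithStats(m);k=1+np.argmax([x[4] if x[0]==283 else 0 for x in st[1:]])
x,f=cylfit(im,l==k,.009,.039,.067,[.669,.105]);print("pin",x,f);go([x[0],x[1],.043])
im,s,t=pickle.load(open("w9.pkl","rb"))
h=cv2.cvtColor(im["color"],cv2.COLOR_RGB2HSV)
print(h[30:60:6,270:304:4].tolist()[2])
m=((h[:,:,0]>8)&(h[:,:,0]<24)&(h[:,:,1]>90)).astype(np.uint8)
n,l,st,ce=cv2.connectedComponentsWithStats(m)
for k in range(1,n):
    if st[k,4]>60:print(st[k],ce[k])
E
```

```text
pin [0.66981105 0.10473332] 3.9752448146188013
t 16.2333 pos [0.6283 0.0991 0.1748] yaw 10.0 shift cm [ 4.19  0.17 13.18] turn None
[[17, 137, 121], [21, 126, 239], [20, 125, 236], [19, 132, 234], [20, 130, 233], [19, 133, 234], [20, 130, 233], [19, 135, 225], [18, 138, 148]]
[ 263    6   44   49 1561] [284.76617553  30.00384369]
[100 130  34  30 625] [116.584 144.368]
[ 524  311   36   61 1090] [547.35229358 339.88348624]
```

```bash
python3 -m crank '[5,2.1,0.1,0,0,5,2.1,0.07,0,0,5,0,0,3,0,5,0,0,3,0,5,0,0,3,0,5,0,0,2.2,0,5,0,0,1.3,0,5,0,0,0.7,0]'
python3 -m crank '[3,0,0,0,0,2,0,0,0,0,1,0,0,0,0,1,0,0,0,0,1,0,0,0,0,1,0,0,0,0,1,0,0,0,0,1,0,0,0,0]' 40
python3 -m crank '[1,0,0,-1,0,1,0,0,-1.5,0,1,0,0,-2,0,1,0,0,-2.5,0,1,0,0,-2,0,1,0,0,-1,0,1,0,0,0,0,1,0,0,0,0]'
python3 - <<'E'
from h import *
import pickle
im=optics.get_image("wrist");s=env.observe();pickle.dump((im,s),open("w11.pkl","wb"))
R=np.array(s["tool_rot"]);P=np.array(s["position"])
h=cv2.cvtColor(im["color"],cv2.COLOR_RGB2HSV)
m=((h[:,:,0]>4)&(h[:,:,0]<20)&(h[:,:,1]>150)&(h[:,:,2]>60)).astype(np.uint8)
n,l,st,ce=cv2.connectedComponentsWithStats(m)
for k in range(1,n):
    if st[k,4]>60:print(st[k],ce[k],np.round(atz(im,ce[k],P[2]+.012),4))
c=proj(im,P+[0,0,-.005]);print("TCP px",c)
c=im["color"][int(c[1])-110:int(c[1])+90,180:380][:,:,::-1];cv2.imwrite("pics/p11.png",cv2.resize(c,None,fx=2.9,fy=2.9))
go([.5451,-.0735,.14])
E
```

```text
time_s: 16.9
position: [0.669, 0.1038, 0.0414]
tool_rot: [[0.985, 0.172, -0.003], [0.172, -0.985, -0.0], [-0.003, -0.001, -1.0]]
ft_force: [0.5, 0.4, 0.2]
grip_width: 0.0499
gripper_force: 0.0
time_s: 17.57
position: [0.6711, 0.1047, 0.0448]
tool_rot: [[0.985, 0.174, 0.003], [0.174, -0.985, -0.0], [0.003, 0.001, -1.0]]
ft_force: [-1.3, -1.9, 6.8]
grip_width: 0.0165
gripper_force: 39.5
time_s: 18.23
position: [0.6701, 0.105, 0.1429]
tool_rot: [[0.985, 0.174, -0.0], [0.174, -0.985, 0.0], [-0.0, -0.0, -1.0]]
ft_force: [1.0, -0.6, -1.0]
grip_width: 0.0166
gripper_force: 39.2
[ 265  258   40   64 2115] [284.54137116 290.40236407] [0.6699 0.1056 0.1539]
TCP px [285.76791412 272.06837709]
t 18.2833 pos [0.6698 0.105  0.1419] yaw 10.0 shift cm [-15.38  15.41   0.22] turn None
```

Run:
```python
from h import *
import pickle
a=pickle.load(open("w11.pkl","rb"))[0]["color"][190:340,185:385];b=pickle.load(open("w9.pkl","rb"))[0]["color"][0:135,195:375]
I=pickle.load(open("ims.pkl","rb"));c=I["top"]["color"][180:300,300:460];d=I["scene"]["color"][110:215,130:270]
f=lambda x:cv2.resize(x[:,:,::-1],(400,300),interpolation=cv2.INTER_CUBIC)
cv2.imwrite("pics/m.png",np.vstack([np.hstack([f(a),f(b)]),np.hstack([f(c),f(d)])]))
```

```text
(no output)
```

View pics/m.png

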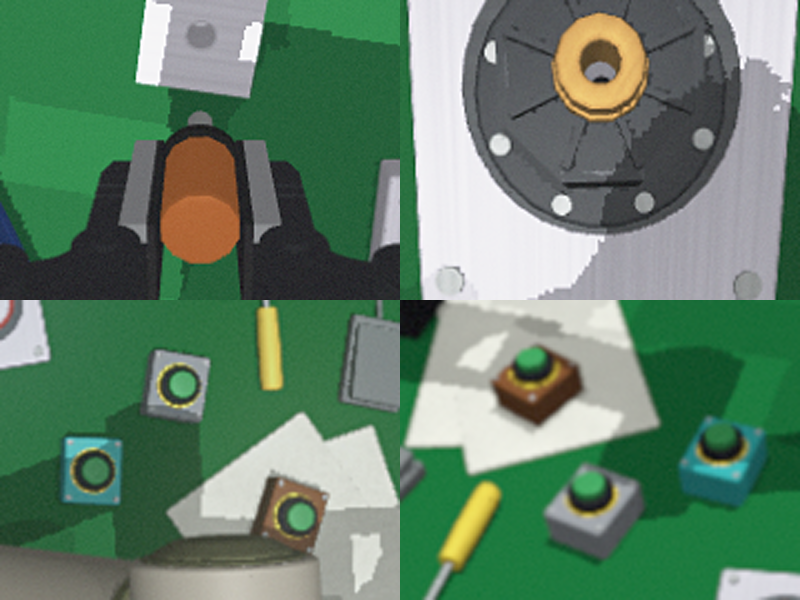

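Run:
```python
from h import *
import pickle
im,s=pickle.load(open("w11.pkl","rb"));R=np.array(s["tool_rot"]);P=np.array(s["position"])
for n,px,dz in(("knobtop",(285,304.5),.022),("tip",(285,248),-.0348)):
    p=atz(im,px,P[2]+dz);print(n,p,np.round(R.T@(p-P)*100,2))
im,s,t=pickle.load(open("w9.pkl","rb"));p=atz(im,(285,27.2),.095);print("bore w9",p)
h=cv2.cvtColor(im["color"],cv2.COLOR_RGB2HSV)
print("knob width chk: proj of 18mm")
go([p[0],p[1],.15])
```

```text
knobtop [0.66932221 0.10531102 0.16391286] [-0.05 -0.04 -2.2 ]
tip [0.66895143 0.1051398  0.10711286] [-0.07 -0.03  3.48]
bore w9 [ 0.54225875 -0.07392214  0.095     ]
knob width chk: proj of 18mm
t 18.2833 pos [0.6698 0.105  0.1419] yaw 10.0 shift cm [-15.67  15.4   -0.78] turn None
```

```bash
python3 -m crank '[1,-3,2.2,-0.5,0,1,-3,2.2,-0.5,0,1,-3,2.2,-0.5,0,1,-3,2.2,0,0,1,-3,2.2,0,0,1,-3,2.2,0,0,1,-2.4,2.2,0,0,1,0,0,0,0]'
python3 - <<'E'
from h import *
import pickle
im=optics.get_image("wrist");im=optics.get_image("wrist");s=env.observe();pickle.dump((im,s),open("w12.pkl","wb"))
R=np.array(s["tool_rot"]);P=np.array(s["position"]);go([.5446,-.0737,.15])
h=cv2.cvtColor(im["color"],cv2.COLOR_RGB2HSV)
c=proj(im,[.5446,-.0737,.095]);print("pred px",c)
m=((h[:,:,0]>14)&(h[:,:,0]<26)&(h[:,:,1]>70)&(h[:,:,2]>60)).astype(np.uint8)
n,l,st,ce=cv2.connectedComponentsWithStats(m)
for k in range(1,n):
    if st[k,4]>100:print(st[k],ce[k])
x0,y0=np.round(c).astype(int)-[30,30]
g=h[y0:y0+60:2,x0:x0+60:2]
for r in g: print("".join(" .:-=+*#%@"[min(9,int(v[2])//26)] for v in r)," ","".join("B" if 14<v[0]<26 and v[1]>70 else "." for v in r))
E
```

```text
time_s: 18.95
position: [0.4929, -0.0851, 0.157]
tool_rot: [[0.985, 0.17, -0.004], [0.17, -0.985, 0.0], [-0.004, -0.001, -1.0]]
ft_force: [1.2, 0.9, -0.3]
grip_width: 0.0167
gripper_force: 39.2
t 19.05 pos [ 0.4956 -0.0827  0.1573] yaw 9.9 shift cm [ 4.99 -0.04  0.73] turn None
pred px [283.54871181 150.52240076]
[278   0  15  29 429] [285.004662   13.8041958]
[ 261  129   44   44 1381] [282.75524982 150.63070239]
[103 210  33  31 627] [119.24242424 225.27751196]
[490 273  52  44 135] [513.3037037  283.76296296]
=======:::::::::::::::::::::::   ..............................
=======:::::::::::::::::::::::   ..............................
=======:::::::::::::::::::::::   ..............................
======-:::::::::::::::::::::::   ..............................
======-:::::--==-:::::::::::::   .............BBBB.............
======-::-=+++++**+=::::::::::   .........BBBBBBBBBBB..........
======::-++=====-==*+:::::::::   ........BBBBBBBBBBBBB.........
======:-+==++***++=-++-:::::::   .......BBBBBBBBBBBBBBBB.......
.:-===-+=+**********=+*-:::.::   ......BBBBBBBBBBBBBBBBBB......
=-:-=-
[... 637 characters left out ...]
.:=+****=------+*****=::::.   .....BBBBBBBBBBBBBBBBBBBB.....
:.::::******=---=+*****+::::::   .....BBBBBBBBBBBBBBBBBBB......
::::::=+***#***********-::::::   ......BBBBBBBBBBBBBBBBB.......
:::::::++*****#*******=:::::::   .......BBBBBBBBBBBBBBBB.......
::::::::+************+::::::::   ........BBBBBBBBBBBBBB........
:::::::::+++*****+++=:::::::::   .........BBBBBBBBBBBB.........
:::::::::::=++++++=:::::::::::   ...........BBBBBBBB...........
...:.::::::::--:::::::::::::::   ..............................
........::::::::::::::::::::::   ..............................
.:......::::::::::::::::::::::   ..............................
....:.....::::::::::::::::::::   ..............................
```

Run:
```python
from h import *
import pickle
im,s=pickle.load(open("w12.pkl","rb"))
p=atz(im,(283,153.5),.095);print(p)
s=env.observe();print(s["time_s"]);R=np.array(s["tool_rot"]);P=np.array(s["position"])
d=R.T@(p-P)*100;print(d, "shift",d[:2]-[-.06,-.035],"tip height over bore",P[2]-.0348-.095)
```

```text
[ 0.54276561 -0.07367884  0.095     ]
19.05
[ 4.81477286 -0.07075324  6.22669731] shift [ 4.87477286 -0.03575324] tip height over bore 0.02753936924922698
```

```bash
python3 -m crank '[1,1.6,-0.04,0,0,1,1.6,0,0,0,1,1.67,0,0,0,1,0,0,0.8,0,1,0,0,0.8,0,1,0,0,0.7,0,1,0,0,0,0,1,0,0,0,0]'
python3 -m crank '[1,0,0,0.2,0,1,0,0,0.2,0,1,0,0,0.2,0,1,0,0,0.2,0,1,0,0,0.2,0,1,0,0,0,0,1,0,0,0,0,1,0,0,0,0]'
python3 - <<'E'
from h import *
go([.5433,-.0734,.105])
E
```

```text
time_s: 19.72
position: [0.5435, -0.0731, 0.1345]
tool_rot: [[0.985, 0.174, -0.002], [0.174, -0.985, 0.001], [-0.002, -0.001, -1.0]]
ft_force: [0.3, 0.6, -0.2]
grip_width: 0.0162
gripper_force: 39.2
time_s: 20.38
position: [0.5442, -0.0734, 0.1253]
tool_rot: [[0.985, 0.174, 0.0], [0.174, -0.985, -0.0], [0.0, 0.0, -1.0]]
ft_force: [-0.4, 0.1, 0.1]
grip_width: 0.0165
gripper_force: 39.2
t 20.3833 pos [ 0.5442 -0.0734  0.1253] yaw 10.0 shift cm [-0.09 -0.01  2.03] turn None
```

```bash
python3 -m crank '[1,-0.05,0,0.2,0,1,0,0,0.3,0,1,0,0,0.3,0,1,0,0,0.3,0,1,0,0,0.2,0,1,0,0,0.2,0,1,0,0,0,0,1,0,0,0,0]'
python3 - <<'E'
from h import *
go([.5433,-.0734,.104])
E
```

```text
time_s: 21.05
position: [0.5437, -0.0734, 0.1101]
tool_rot: [[0.985, 0.174, -0.0], [0.174, -0.985, 0.0], [-0.0, -0.0, -1.0]]
ft_force: [0.3, 0.3, 0.5]
grip_width: 0.0166
gripper_force: 39.2
t 21.05 pos [ 0.5437 -0.0734  0.1101] yaw 10.0 shift cm [-0.04 -0.01  0.61] turn None
```

In the bore with no side force; pushing home.

```bash
python3 -m crank '[1,0,0,0.2,0,1,0,0,0.2,0,1,0,0,0.1,0,1,0,0,0.1,0,1,0,0,0.1,0,1,0,0,0.1,0,1,0,0,0,0,1,0,0,0,0]'
python3 - <<'E'
from h import *
go([.5433,-.0734,.104])
E
```

```text
time_s: 21.72
position: [0.5438, -0.0734, 0.1037]
tool_rot: [[0.985, 0.174, 0.001], [0.174, -0.985, -0.001], [0.001, 0.001, -1.0]]
ft_force: [-4.2, 1.2, 12.9]
grip_width: 0.0166
gripper_force: 40.5
t 21.7167 pos [ 0.5438 -0.0734  0.1037] yaw 10.0 shift cm [-0.05 -0.01 -0.03] turn None
```

```bash
python3 -m crank '[3,0,0,0,0,4,0,0,0,0,5,0,0,0,0,5,0,0,-1,0,5,0,0,-2,0,5,0,0,-2,0,0,0,0,0,0,0,0,0,0,0]'
python3 -m crank '[0,0,0,0,0,0,0,0,0,0,0,0,0,0.6,0,0,0,0,0.6,0,0,0,0,0.6,0,0,0,0,0.5,0,0,0,0,0.3,0,0,0,0,0,0]'
python3 - <<'E'
from h import *
go([.5433,-.0734,.126])
E
```

```text
time_s: 22.38
position: [0.5441, -0.0736, 0.1534]
tool_rot: [[0.985, 0.174, 0.002], [0.174, -0.985, -0.001], [0.002, 0.001, -1.0]]
ft_force: [0.8, 0.8, -0.4]
grip_width: 0.0268
gripper_force: 0.0
time_s: 23.05
position: [0.5438, -0.0735, 0.1263]
tool_rot: [[0.985, 0.174, 0.0], [0.174, -0.985, -0.0], [0.0, 0.0, -1.0]]
ft_force: [-0.9, 0.0, 2.1]
grip_width: -0.0
gripper_force: 0.8
t 23.05 pos [ 0.5438 -0.0735  0.1263] yaw 10.0 shift cm [-0.04 -0.01  0.03] turn None
```

```bash
python3 -m crank '[0,0,0,0.2,0,0,0,0,0.2,0,0,0,0,0,0,0,0,0,0,0,0,0,0,0,0,0,0,0,0,0,0,0,0,0,0,0,0,0,0,0]'
python3 -m crank '[0,0,0,-2,0,0,0,0,-2,0,0,-3,3.5,0,0,0,-3,3.5,0,0,0,-3,3.5,0,0,0,-3,3.5,0,0,0,-3,3.5,0,0,0,-2.9,3.4,0,0]'
python3 - <<'E'
from h import *
import pickle
im=optics.get_image("wrist");im=optics.get_image("wrist");s=env.observe();pickle.dump((im,s),open("w13.pkl","wb"))
go([.443,-.304,.066])
print(look(im,"start_top"),look(im,"startbox"))
h=cv2.cvtColor(im["color"],cv2.COLOR_RGB2HSV)
c=np.round(proj(im,[.443,-.304,.064])).astype(int);print(c,h[c[1],c[0]])
w=h[max(c[1]-60,0):c[1]+60,c[0]-60:c[0]+60]
g=h[max(c[1]-64,0):c[1]+64:4,c[0]-60:c[0]+60:4]
for r in g: print("".join(" .:-=+*#%@"[min(9,int(v[2])//26)] for v in r)," ","".join("G" if 35<v[0]<90 and v[1]>90 else ("y" if 14<v[0]<35 and v[1]>90 else ".") for v in r))
E
```

```text
time_s: 23.72
position: [0.5444, -0.0737, 0.1259]
tool_rot: [[0.985, 0.174, 0.005], [0.174, -0.985, -0.002], [0.004, 0.003, -1.0]]
ft_force: [-8.9, 2.5, 31.8]
grip_width: -0.0003
gripper_force: 16.0
time_s: 24.38
position: [0.4152, -0.2901, 0.162]
tool_rot: [[0.985, 0.174, -0.0], [0.174, -0.985, 0.0], [-0.0, -0.0, -1.0]]
ft_force: [0.2, -0.1, 0.6]
grip_width: -0.0
gripper_force: 0.0
t 24.4833 pos [ 0.4141 -0.2932  0.1618] yaw 9.7 shift cm [2.67 1.53 9.58] turn None
[(0.79, [306.32000000000005, 174.804]), (0.66, [158.816, 267.12])] [(0.76, [168.11200000000002, 247.086]), (0.75, [305.312, 163.8]), (0.74, [414.288, 317.814])]
[303 174] [ 68 127 110]
:::::::::-=--:::::::::::::::::   GGGGGGGGG.....GGGGGGGGGGGGGGGG
:::::::::=+**=--::::::::::::::   GGGGGGGG.........GGGGGGGGGGGGG
::::::::-=%***==--::::::::::::   GGGGGGGG............GGGGGGGGGG
:::::::.-=*****===---:::::::::   GGGGGGGG..............GGGGGGGG
::::::::-=*****======---::::::   GGGGGGG..................GGGGG
:::::::-===***==========--::::   GGGGGGG....................GGG
:::::::-===-*#***==========--:   GGGGGGG.......yyy...........
[... 902 characters left out ...]
=------+.. ..... ---:::::::   GG........y.............GGGGGG
:::---------= ....-----:::::==   GG..........y..........GGGGGGG
::::::---------------+=:::--==   GGGGG..................GGGGGGG
:::::::::-------------::-==--=   GGGGGGGG..............GGGGGGGG
::::::::::::------------==-=-=   GGGGGGGGGGG...........GGGGGGGG
:::::::::::::::----=--======-=   GGGGGGGGGGGGGG.......GGGGGGGGG
:::::::::::::::::----=====-==-   GGGGGGGGGGGGGGGGG....GGGGGGGGG
:::::::::::::::::-======-===-=   GGGGGGGGGGGGGGGGGGGGGGGGGGGGGG
:::::::::::::::--===-=-=-==-=-   GGGGGGGGGGGGGGGGGGGGGGGGGGGGGG
:::::::-:::::---=-==-=====--=-   GGGGGGGGGGGGGGGGGGGGGGGGGGGGGG
::.:::---::----=-======-=-=-==   GGGGGGGGGGGGGGGGGGGGGGGGGGGGGG
```

```bash
python3 -m crank '[0,1.3,0.75,1,0,0,1.35,0.75,1.5,0,0,0,0,2,0,0,0,0,2,0,0,0,0,1.5,0,0,0,0,1,0,0,0,0,0.3,0,0,0,0,0,0]'
python3 - <<'E'
from h import *
go([.443,-.304,.056])
E
```

```text
time_s: 25.25
position: [0.4456, -0.298, 0.0688]
tool_rot: [[0.985, 0.175, -0.001], [0.175, -0.985, 0.001], [-0.0, -0.001, -1.0]]
ft_force: [-0.1, 0.2, 0.7]
grip_width: -0.0001
gripper_force: 0.0
t 25.25 pos [ 0.4456 -0.298   0.0688] yaw 10.1 shift cm [-0.36  0.55  1.28] turn None
```

```bash
python3 -m crank '[0,-0.36,0.55,0,0,0,0,0,0.2,0,0,0,0,0.3,0,0,0,0,0.3,0,0,0,0,0.3,0,0,0,0,0.2,0,0,0,0,0,0,0,0,0,0,0]'
python3 -c "
from h import *
go([.443,-.304,.056])"
```

```text
time_s: 25.92
position: [0.443, -0.3055, 0.0578]
tool_rot: [[0.985, 0.174, 0.001], [0.174, -0.985, -0.002], [0.001, 0.002, -1.0]]
ft_force: [-4.6, 0.7, 17.1]
grip_width: 0.0001
gripper_force: 8.6
t 25.9167 pos [ 0.443  -0.3055  0.0578] yaw 10.0 shift cm [ 0.03 -0.15  0.18] turn None
```

```bash
python3 -m crank '[0,0,0,-0.5,0,0,0,0,-1,0,0,0,0,-2,0,0,0,0,-3,0,0,0,0,-3,0,0,0,0,-2,0,0,0,0,0,0,0,0,0,0,0]'
python3 - <<'E'
from h import *
import pickle
I=pickle.load(open("ims.pkl","rb"))
for n in("top","scene"):
    im=optics.get_image(n)
    for nm,p in(("seal",[.545,-.0735,.029]),("knob",[.5433,-.0735,.126]),("start",[.443,-.304,.064])):
        c=np.round(proj(im,p)).astype(int);print(n,nm,c,im["color"][c[1]-1:c[1]+2,c[0]-1:c[0]+2].reshape(-1,3).mean(0).round())
    c=np.round(proj(im,[.545,-.0735,.029])).astype(int)
    for x in(I[n],im):
        w=x["color"][c[1]-30:c[1]+30,c[0]-30:c[0]+30].astype(int);print("rust px",((w[:,:,0]>1.7*w[:,:,1])&(w[:,:,2]>.6*w[:,:,1])&(w[:,:,0]>70)).sum())
    d=np.abs(im["color"].astype(int)-I[n]["color"]).sum(2)
    for nm,p in(("nut",[.434,.066,.006]),("knob old",[.67,.105,.06])):
        q=np.round(proj(im,p)).astype(int);print(nm,d[q[1]-8:q[1]+8,q[0]-8:q[0]+8].mean().round(1))
print(env.observe()["time_s"],env.observe()["position"],env.observe()["ft_force"])
E
```

```text
time_s: 26.58
position: [0.4428, -0.3048, 0.1719]
tool_rot: [[0.985, 0.174, 0.001], [0.174, -0.985, -0.001], [0.001, 0.001, -1.0]]
ft_force: [0.3, -0.4, -0.9]
grip_width: 0.0003
gripper_force: 0.0
top seal [292 181] [129. 104.  70.]
top knob [294 176] [209. 146.  87.]
top start [373 213] [187. 183. 172.]
rust px 69
rust px 0
nut 20.7
knob old 62.4
scene seal [265 227] [30. 32. 33.]
scene knob [263 203] [232. 150.  62.]
scene start [196 173] [37. 98. 55.]
rust px 109
rust px 0
nut 4.3
knob old 105.2
26.6833 [ 0.44223109 -0.30434611  0.17019599] [ 0.18371306 -0.22479901 -0.35913934]
```

```bash
python3 -c "
from rig import env
print(env.close_job())"
```

```text
the job is handed in; nothing more can be done
None
```

The job is handed in at about 27 s: the housing stands open side down on the seal plate with no ring visible round it, the pin is home in the gland, and the grey box's green button was then pressed to its stop (17 N) and the fingers lifted clear, though I did not measure the button coming back up.

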